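# Hang the tall tumbler to drain

### The arm

A 6-joint arm with a two-finger parallel gripper is mounted at the origin on the work surface. World frame = base frame: x ahead of the robot, y to its left, z up, the work surface at z = 0. Lengths are in m, angles in rad, forces in N, time in s.
With the tool pointing down it reaches from about 0.4 to 0.825 m from the base axis. Payload 7 kg.
Tool frame: the origin (TCP) lies midway between the tips of the shut fingers; the grasp point (between the pads) lies 19 mm behind it; z points along the fingers, x is the direction in which the jaws open and shut, and the axes are right-handed (so a half turn about z gives the same grasp; the last joint's range is limited). The gripper opens to 88 mm and grips with 3 to 60 N. Pads are 19 mm wide; open, the fingers measure 130 mm over their backs; the gripper's body (78 mm by 193 mm) begins 47 mm behind the grasp point.
Start: joints at [1.473, 0.359, 0.012, 0, -1.224, -0.288], TCP at [0.254, 0.625, 0.206] pointing down, gripper open.
Joint ranges: [-3.07, 3.07], [-1.43, 2.12], [-1.02, 1.25], [-3.03, 1.67], [-3.05, -0], [-3.03, 3.03]. Speed limits (rad/s): [2.39, 2.39, 3.01, 3.14, 3.14, 3.14].

### API

Orientations are given as [roll, pitch, yaw] about the fixed x, y, z axes, in that order (R = Rz(yaw) Ry(pitch) Rx(roll)).
In Python, from station import status, eyes, workorder gives the robot as it stands.
- The arm moves only by the shell command python3 -m jog 'ROWS' [OPENING] [FORCE]. ROWS is JSON, a list of rows, each a list of 6 numbers: the shift along the world's x, y, z in mm, then the turn, a rotation vector about the world's x, y, z in rad. A call has 1 to 12 rows; each row shifts and turns the pose as measured when the row begins; what a row does not reach is not made up. A row lasts 1/10 s, in which the tool goes at most 50 mm and 8.59 degrees, less where a joint would pass 70% of its speed; a pose out of reach is approached as far as the arm can. A call with a gripper value outside its range is refused whole. OPENING is the opening, from 0 (shut) to 1 (fully open), set as the call begins (- or left out, the last holds). The fingers move at their own pace and stop on an object; FORCE is the grip in N (left out, the last holds). Time passes only in rows, so rows that do not move let the fingers close. It gives the time, the measured TCP pose, the force and the opening at its end, in the units of the state.
- status.get_state(): the state, without advancing time (a new reading comes with each control period).
- eyes.grab_frame(name): name is "scene" or "top"; returns the picture (420x560x3 uint8, blue, green, red); there is no depth.
- eyes.calibration(name): a dict with "camera_matrix" (3x3 intrinsics, pixels), "k1" (the pictures are not rectified: a ray, as slopes to the right and down, at radius r is drawn at 1 + k1 r^2 times it, then the intrinsics apply), "cam_to_world" (4x4, takes a point from camera to world coordinates). Camera axes: x right, y up, looking along -z (the intrinsics and any distortion apply to the point x, -y, -z); pixel columns grow to the right and rows downward; lengths in m; the calibration is good to about 2 mm. A picture is of the moment at which its call begins. calibration takes no time and is no camera call.
- workorder.job_done(): hands the job in, once; it reports no verdict.
The state is a dict: "t": time; "q": joint angles; "qd": joint speeds; "joint_efforts": joint torques, N m; "eef_pos": TCP position; "ee_rot": TCP orientation; "force": force on the tool from outside, world axes, zero at the start; "moment": the same for the moment, N m; "width": finger opening in m.
Only numpy, scipy, OpenCV 4.12 (cv2) and the standard library are available. Lean on these libraries where they do the work, as an engineer would, in place of code of your own. Each camera call takes 0.05 s, during which the arm holds its last target. There are 200 camera calls.

### The job

Take the tall steel tumbler, which stands mouth-down on the shelf, and hang it mouth-down on the long leaning peg of the draining rack. Lower it over the peg in the gripper (do not drop it) until the peg's tip meets the inside of its bottom, then let go so that it hangs there to drain. Leave the small steel cup standing where it is.

Things in the scene. Friction and masses are not known exactly. Their poses are not given: they have to be found in the camera images.
- tumbler_center (a point): Tall plain stainless steel tumbler, straight and round, 62 mm in outer diameter, 115 mm tall, 0.16 kg, standing mouth-down. Inside diameter 57 mm, bottom 3 mm thick. The point is its centre, half-way up its axis; z points from the mouth to the closed bottom (up at the start), whose inside lies 54.5 mm along +z. Its yaw is of no matter.
- long_peg_tip (a point): End, on the axis, of the longer of two round-ended wooden pegs (16 mm thick) on a fixed flat draining rack: 150 mm long from the board, tip 161 mm above the shelf. Its z is vertical; the peg leans 20 degrees from vertical towards its own -x (roughly to the robot): from the tip it runs down along (sin 20, 0, -cos 20) of these axes.
- short_peg_tip (a point): Tip of the shorter peg, 85 mm long from the board, tip 100 mm above the shelf, 160 mm beside the long one at the foot and leaning the same way. Not to be used: the tumbler would stand on the board (160 x 320 mm, top 20 mm above the shelf).
- small_cup_center (a point): Small plain steel cup, also mouth-down, 62 mm in diameter and 70 mm tall; a bystander that stays where it is. The point is its centre, half-way up.
Mind the look-alikes: they are no part of the job. Leave any yellow look-alike of the part that bears tumbler_center alone.

How it is judged:
By the outcome, as a careful person would: the job done as asked, in the order asked, and still so for the second after the job is handed in, with the robot touching nothing.
It also fails if it takes over 42 s, if anything falls off the work surface, if the arm or the gripper's body presses on something with over 40 N, if the wrist force passes 120 N, or if a joint passes its speed limit or range.

## Working session

There is one attempt and no reset: what is moved stays moved. The work goes in short steps, Python scripts to look and compute and a shell command to move; the robot and the scene stay as the last step left them, time stands still between calls to the robot, and variables do not carry over. Pictures are saved under pics/ and viewed, about 8 in all and at most 12, crops included, and the job is handed in when it is done.

```bash
ls; mkdir -p pics
python3 - <<'E'
from station import status, eyes
import cv2
for n in("scene","top"):
    cv2.imwrite(f"pics/{n}0.png",eyes.grab_frame(n)); print(eyes.calibration(n))
print(status.get_state())
E
```

```text
pics
{'camera_matrix': array([[452.1452808 ,   0.        , 276.6489698 ],
       [  0.        , 452.1452808 , 213.91011692],
       [  0.        ,   0.        ,   1.        ]]), 'k1': -0.030236535470124313, 'cam_to_world': array([[ 0.78182902, -0.35590977,  0.51192931,  0.99443269],
       [ 0.62340508,  0.46000961, -0.6322636 , -0.66801516],
       [-0.01046361,  0.81346136,  0.58152483,  0.67159487],
       [ 0.        ,  0.        ,  0.        ,  1.        ]])}
{'camera_matrix': array([[487.27634733,   0.        , 284.98572076],
       [  0.        , 487.27634733, 211.30656533],
       [  0.        ,   0.        ,   1.        ]]), 'k1': -0.09652543390544562, 'cam_to_world': array([[-3.25644525e-02,  9.79675517e-01, -1.97927859e-01,
         3.10479522e-01],
       [-9.99469081e-01, -3.17104520e-02,  7.48358470e-03,
        -6.45141182e-02],
       [ 1.05510284e-03,  1.98066474e-01,  9.80188022e-01,
         1.16343429e+00],
       [ 0.00000000e+00,  0.00000000e+00,  0.00000000e+00,
         1.00000000e+00]])}
{'t': 0.1, 'q': array([ 1.47308610e+00,  3.59298584e-01,  1.11617151e-02, -3.02569876e-04,
       -1.22408748e+00, -2.88128511e-01]), 'qd': array([-2.32018947e-03, -9.92714171e-04,  1.79542626e-03,  2.74623385e-03,
       -7.31454924e-07, -2.77405432e-04]), 'joint_efforts': array([-7.59246705e-04, -5.84166920e+01,  2.93751025e+01,  7.01555058e+00,
        1.01212136e-02, -5.85136172e-05]), 'eef_pos': array([0.25386396, 0.62494743, 0.20473314]), 'ee_rot': array([-3.14145956e+00, -1.44999260e-03, -1.95673817e+00]), 'force': array([-0.27408948, -0.68711658,  0.40960673]), 'moment': array([-0.01452686, -0.02930547,  0.01530257]), 'width': 0.08758905679561439}
```

View pics/scene0.png

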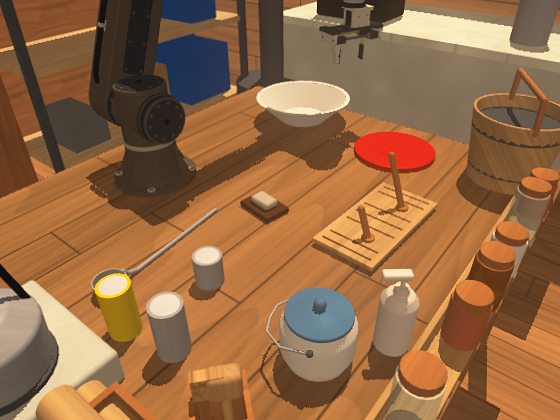

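View pics/top0.png

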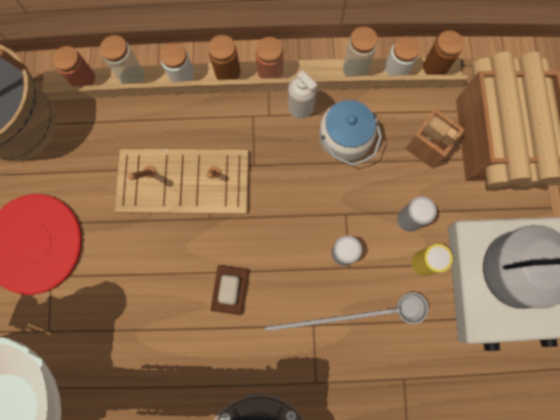

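The scene view shows the steel tumbler's top at about (167,306), the small cup at (208,255), the yellow one at (116,288), and the long peg from tip (393,154) to foot (403,206). In the top view the tumbler's top is at (422,210), the small cup at (348,245) and the long peg tip near (132,176). I'll zoom in to measure.

Run:
```python
import cv2,numpy as np
s=cv2.imread("pics/scene0.png");t=cv2.imread("pics/top0.png")
def c(im,x,y,w=66,h=50): return cv2.resize(im[y:y+h,x:x+w],None,fx=6,fy=6,interpolation=cv2.INTER_CUBIC)
# scene tumbler(140,285), scene peg(365,145,h 75) ; top tumbler, top pegs
a=c(s,135,285);b=c(s,365,147);d=c(t,390,188);e=c(t,115,150)
cv2.imwrite("pics/z.png",np.vstack([np.hstack([a,b]),np.hstack([d,e])]))
```

```text
(no output)
```

View pics/z.png

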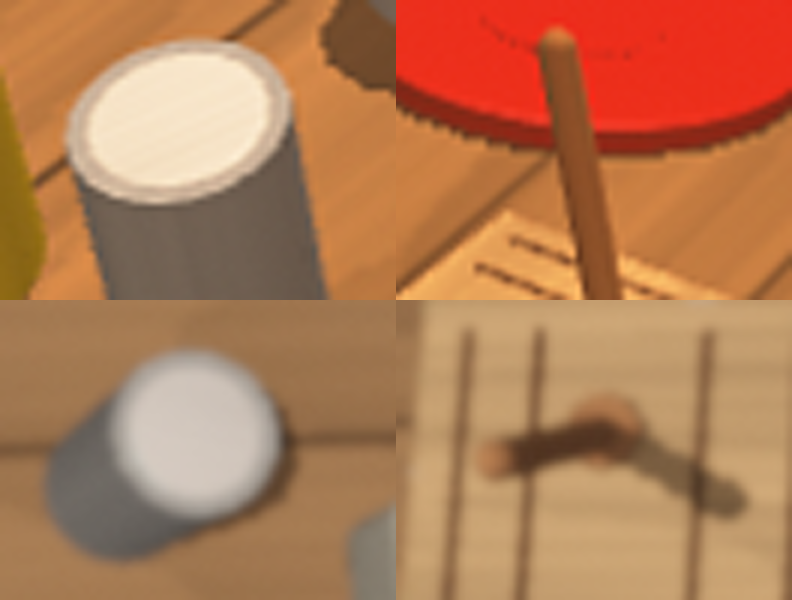

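```bash
cat > h.py <<'E'
import numpy as np,cv2
from station import eyes
def ray(n,p):
    c=eyes.calibration(n);K=c["camera_matrix"];T=c["cam_to_world"]
    u=cv2.undistortPoints(np.array([[p]],float),K,np.array([c["k1"],0,0,0.]))[0,0] # close enough: same radial model
    d=T[:3,:3]@np.array([u[0],-u[1],-1.]);return T[:3,3],d/np.linalg.norm(d)
def tri(ps,pt):
    A=0;b=0;R=[ray("scene",ps),ray("top",pt)]
    for o,d in R:
        P=np.eye(3)-np.outer(d,d);A=A+P;b=b+P@o
    x=np.linalg.solve(A,b);return x.round(4),[round(1e3*np.linalg.norm(np.cross(x-o,d)),1) for o,d in R]
def atz(n,p,z):
    o,d=ray(n,p);return (o+d*(z-o[2])/d[2]).round(4)
def proj(n,X):
    c=eyes.calibration(n);x=np.linalg.inv(c["cam_to_world"])@np.append(X,1)
    u=np.array([x[0]/-x[2],-x[1]/-x[2]]);u=u*(1+c["k1"]*(u@u));K=c["camera_matrix"];return (K[:2,:2]@u+K[:2,2]).round(1)
E
python3 - <<'E'
from h import *
print("tum",tri((164.6,304.8),(422.5,209.9)),atz("scene",(164.6,304.8),.115),atz("top",(422.5,209.9),.115))
print("pegball",tri((391.9,154.4),(130.9,175.9)),atz("scene",(391.9,154.4),.1535),atz("top",(130.9,175.9),.1535))
print("foot",tri((401.5,206.5),(149.6,171.3)),atz("scene",(401.5,206.5),.022),atz("top",(149.6,171.3),.022))
print("short ball",tri((363,209),(212,173)),"foot",atz("scene",(367,239),.022),atz("top",(219,175),.022))
print("cup",atz("top",(347.5,244.5),.07),atz("scene",(208,255),.07))
print("yellow",atz("top",(438,258),.115))
print("board",[atz("top",p,.02) for p in((119,150),(248,151),(248,213),(116,212))])
E
```

```text
tum (array([ 0.5162, -0.3781,  0.1115]), [np.float64(0.1), np.float64(0.1)]) [ 0.5191 -0.3799  0.115 ] [ 0.5155 -0.377   0.115 ]
pegball (array([0.6037, 0.2594, 0.1527]), [np.float64(0.0), np.float64(0.0)]) [0.6043 0.2579 0.1535] [0.6035 0.2591 0.1535]
foot (array([0.6517, 0.2551, 0.0225]), [np.float64(0.3), np.float64(0.3)]) [0.6516 0.2561 0.022 ] [0.6516 0.255  0.022 ]
short ball (array([0.6236, 0.0927, 0.0919]), [np.float64(2.4), np.float64(2.4)]) foot [0.6476 0.0876 0.022 ] [0.6362 0.0842 0.022 ]
cup [ 0.4501 -0.2118  0.07  ] [ 0.4439 -0.212   0.07  ]
yellow [ 0.4078 -0.4021  0.115 ]
board [array([0.7103, 0.3346, 0.02  ]), array([0.6956, 0.0128, 0.02  ]), array([0.5401, 0.0154, 0.02  ]), array([0.5529, 0.3357, 0.02  ])]
```

```bash
python3 -m jog '[[22,-43,5,0,0,0.035],[22,-43,5,0,0,0.035],[22,-43,5,0,0,0.035],[22,-43,5,0,0,0.035],[22,-43,5,0,0,0.035],[22,-43,5,0,0,0.035],[22,-43,5,0,0,0.035],[22,-43,5,0,0,0.035],[22,-43,5,0,0,0.035],[22,-43,5,0,0,0.035],[22,-43,0,0,0,0.035]]' 1 15
```

```text
t: 1.2
eef_pos: [0.4954, 0.1383, 0.2505]
ee_rot: [-3.141, -0.009, -1.547]
force: [1.1, 0.5, -1.0]
width: 0.0879
```

```bash
python3 -m jog '[[2,-47,0,0,0,0],[2,-47,0,0,0,0],[2,-47,0,0,0,0],[2,-47,0,0,0,0],[2,-47,0,0,0,0],[2,-47,0,0,0,0],[2,-47,0,0,0,0],[2,-47,0,0,0,0],[2,-47,0,0,0,0],[2,-47,0,0,0,0],[0,-40,0,0,0,0],[0,0,0,0,0,0]]' 1 15
python3 - <<'E'
from station import status; s=status.get_state(); print(s["q"],s["eef_pos"],s["ee_rot"])
E
```

```text
t: 2.4
eef_pos: [0.5111, -0.3977, 0.2461]
ee_rot: [3.137, -0.008, -1.55]
force: [0.2, 1.2, -1.0]
width: 0.0876
[-0.35477381  0.29159183  0.00389539  0.00929472 -1.28458351  1.94357822] [ 0.51110138 -0.39765948  0.24614591] [ 3.13695385 -0.00775591 -1.55013953]
```

```bash
python3 -m jog '[[5,20,-30,0,0.008,-0.02],[0,0,-45,0,0,0],[0,0,-30,0,0,0],[0,0,0,0,0,0],[0,0,0,0,0,0]]'
python3 - <<'E'
from station import eyes
from h import *
s=eyes.grab_frame("scene");t=eyes.grab_frame("top")
a=cv2.resize(s[200:380,80:260],None,fx=2.2,fy=2.2);b=cv2.resize(t[130:310,330:510],None,fx=2.2,fy=2.2)
cv2.imwrite("pics/g.png",np.hstack([a,b]))
E
```

```text
t: 2.9
eef_pos: [0.5148, -0.3786, 0.1376]
ee_rot: [3.128, -0.008, -1.575]
force: [0.7, 0.0, 0.9]
width: 0.0877
```

View pics/g.png

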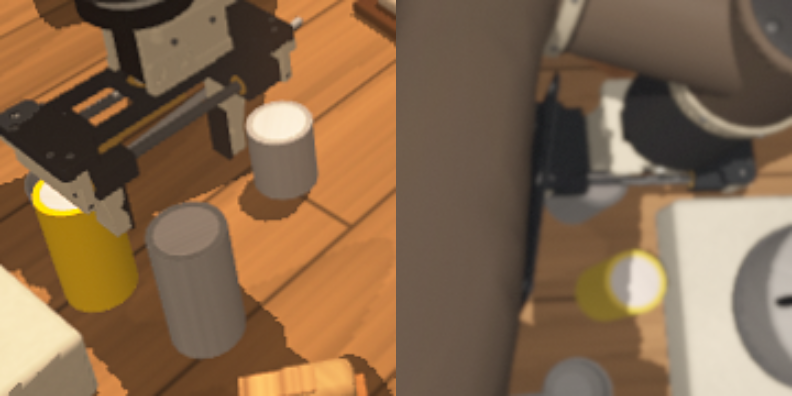

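The gripper stands over the tumbler, with fingertips at about (115,228) and (228,152) in the left crop and the tumbler's top at (190,230). The fingers look slightly behind it, so I'll check by projection.

Run:
```python
from h import *
f=lambda X:(proj("scene",X)-[80,200])*2.2
p=np.array([.5148,-.3786,.1376])
print("tcp",f(p),"tips",f(p+[0,.05,0]),f(p-[0,.05,0]),"top",f([.5165,-.378,.115]),f([.5165,-.378,0]))
```

```text
tcp [179.08 205.7 ] tips [229.24 169.18] [124.52 245.52] top [185.9  227.48] [207.68 324.5 ]
```

Run:
```python
from h import *
im=cv2.imread("pics/g.png")[60:300,0:300]
f=lambda X:(proj("scene",X)-[80,200])*2.2-[0,60]
im=cv2.resize(im,None,fx=2.5,fy=2.5,interpolation=cv2.INTER_CUBIC)
p=np.array([.5148,-.3786,.1376])
for dy in(.044,-.044):
    for dx in(-.0095,.0095):
        for dz in(0,.019): cv2.circle(im,tuple(int(v*2.5) for v in f(p+[dx,dy,dz])),3,(0,0,255) if dz==0 else (255,255,0),-1)
cv2.imwrite("pics/g2.png",im)
```

```text
(no output)
```

View pics/g2.png

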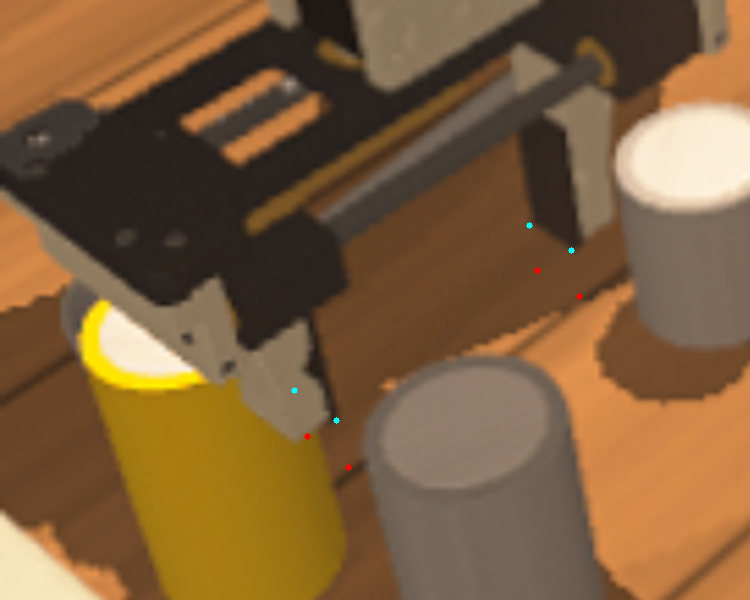

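The visible fingertips match points 19 mm above the reported TCP (the cyan dots). Either the tips retract when open or there's a lateral offset. I'll shut the fingers here, above the tumbler, to tell which.

```bash
python3 -m jog '[[0,0,0,0,0,0],[0,0,0,0,0,0],[0,0,0,0,0,0],[0,0,0,0,0,0],[0,0,0,0,0,0],[0,0,0,0,0,0],[0,0,0,0,0,0],[0,0,0,0,0,0]]' 0.1 15
python3 - <<'E'
from station import eyes,status
from h import *
st=status.get_state();p=st["eef_pos"];print(p,st["width"])
im=eyes.grab_frame("scene")[210:330,80:230]
im=cv2.resize(im,None,fx=5,fy=5,interpolation=cv2.INTER_CUBIC)
for dz in(0,.019):
    for dx in(-.0095,.0095): cv2.circle(im,tuple(int(v) for v in (proj("scene",p+[dx,0,dz])-[80,210])*5),3,(0,0,255) if dz==0 else (255,255,0),-1)
cv2.imwrite("pics/g3.png",im)
E
```

```text
t: 3.8
eef_pos: [0.5179, -0.3799, 0.1445]
ee_rot: [3.138, -0.011, -1.575]
force: [0.5, 0.4, -0.4]
width: 0.0294
[ 0.51788604 -0.37990175  0.14446173] 0.029375205857614422
```

View pics/g3.png

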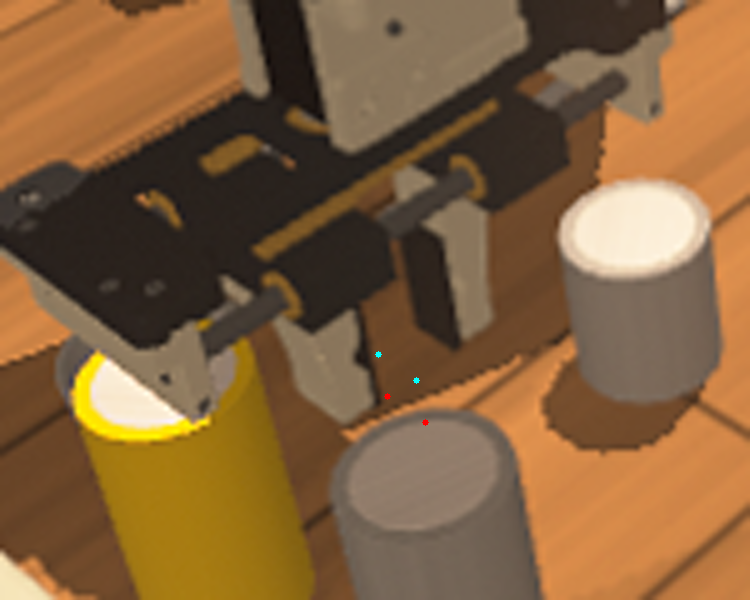

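The fingers slide linearly, so it isn't tip retraction. I'll overlay the known body outline on both cameras to separate a vertical offset from a lateral one.

Run:
```python
from station import eyes,status
from h import *
from scipy.spatial.transform import Rotation as Ro
st=status.get_state();p=st["eef_pos"];R=Ro.from_euler("xyz",st["ee_rot"]).as_matrix();print(p,st["ee_rot"],st["width"])
out=[]
for n,(x,y,w,h) in {"scene":(65,190,120,130),"top":(385,150,120,130)}.items():
    im=cv2.resize(eyes.grab_frame(n)[y:y+h,x:x+w],None,fx=3.3,fy=4.4*.75,interpolation=cv2.INTER_CUBIC)
    for zz,col in((-.066,(0,0,255)),(-.085,(255,255,0))):
        q=[(proj(n,p+R@[a*.0965,b*.039,zz])-[x,y]+.5)*3.3 for a,b in((1,1),(1,-1),(-1,-1),(-1,1))]
        cv2.polylines(im,[np.int32(q)],True,col,1)
    cv2.circle(im,tuple(int(v) for v in (proj(n,p)-[x,y]+.5)*3.3),3,(0,255,0),-1)
    out.append(im)
cv2.imwrite("pics/g4.png",np.hstack(out))
```

```text
[ 0.51793376 -0.37988067  0.14445992] [ 3.13754905 -0.01143668 -1.57520572] 0.025262119021555975
```

View pics/g4.png

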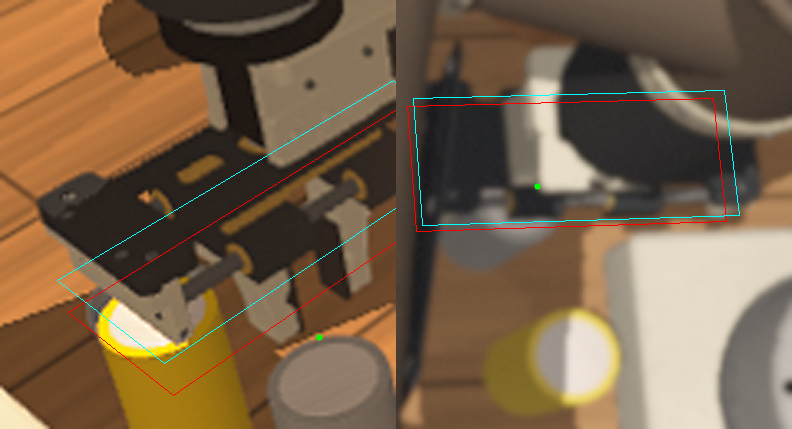

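In the top view the real body lies outward of the outline (right and up). That fits a higher z and rules out the lateral shift, so alignment is fine and the tips sit about 19 mm above the reported TCP. I'll reopen and descend with force checks.

```bash
python3 -m jog '[[0,0,0,0,0,0],[0,0,0,0,0,0],[0,0,0,0,0,0],[0,0,0,0,0,0],[0,0,0,0,0,0],[0,0,0,0,0,0],[0,0,0,0,0,0],[0,0,0,0,0,0],[-1,2,-10,0,0.01,0],[0,0,-15,0,0,0],[0,0,-10,0,0,0],[0,0,-10,0,0,0]]' 1 15 && python3 -m jog '[[0,0,-6,0,0,0],[0,0,-6,0,0,0],[0,0,-6,0,0,0]]'
```

```text
t: 5.15
eef_pos: [0.5174, -0.3778, 0.0977]
ee_rot: [3.128, -0.012, -1.575]
force: [0.1, -0.1, 0.0]
width: 0.0872
t: 5.45
eef_pos: [0.5167, -0.3774, 0.0768]
ee_rot: [3.126, -0.012, -1.575]
force: [0.7, 0.0, -0.2]
width: 0.0879
```

```bash
python3 -m jog '[[0,0,-7,0.012,-0.015,0],[0,0,-7,0,0,0],[0,0,0,0,0,0]]' && python3 -m jog '[[0,0,0,0,0,0],[0,0,0,0,0,0],[0,0,0,0,0,0],[0,0,0,0,0,0],[0,0,0,0,0,0],[0,0,0,0,0,0],[0,0,0,0,0,0]]' 0 25
python3 - <<'E'
from station import eyes,status
from h import *
print(status.get_state()["moment"])
im=eyes.grab_frame("scene")
cv2.imwrite("pics/g5.png",cv2.resize(im[210:370,80:280],None,fx=3,fy=3,interpolation=cv2.INTER_CUBIC))
E
```

```text
t: 5.75
eef_pos: [0.5165, -0.3774, 0.0609]
ee_rot: [3.142, 0.002, -1.575]
force: [0.1, 0.6, -0.0]
width: 0.0875
t: 6.45
eef_pos: [0.5169, -0.3776, 0.0619]
ee_rot: [-3.141, 0.001, -1.575]
force: [-0.2, -0.1, -1.2]
width: 0.0621
[-0.05325543  0.02532025 -0.00250927]
```

View pics/g5.png

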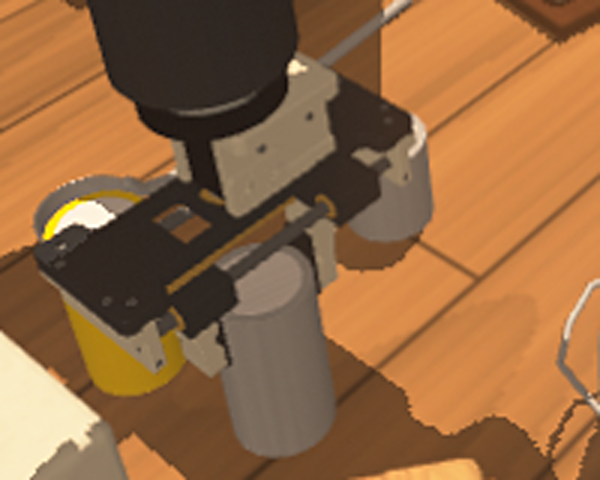

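Gripped at 62 mm, with the fingers on the upper third of the tumbler; the small cup and the yellow tumbler are undisturbed. I'll lift, then carry.

```bash
python3 -m jog '[[0,0,20,0,0,0],[0,0,40,0,0,0],[0,0,45,0,0,0],[0,0,45,0,0,0],[0,0,45,0,0,0],[0,0,30,0,0,0],[3,25,0,0,0,0],[4,40,0,0,0,0],[4,40,0,0,0,0],[4,40,0,0,0,0],[4,40,0,0,0,0],[4,40,0,0,0,0]]' && python3 -m jog '[[4,40,0,0,-0.02,0],[4,40,0,0,-0.04,0],[4,40,0,0,-0.04,0],[4,40,0,0,-0.04,0],[4,40,0,0,-0.04,0],[4,40,0,0,-0.04,0],[3,40,0,0,-0.04,0],[3,40,0,0,-0.04,0],[2,40,0,0,-0.04,0],[0,30,0,0,-0.01,0],[0,20,0,0,0,0],[0,0,0,0,0,0]]'
python3 - <<'E'
from station import status
from scipy.spatial.transform import Rotation as R
s=status.get_state();print(s["eef_pos"],R.from_euler("xyz",s["ee_rot"]).as_matrix()[:,2],s["q"])
E
```

```text
t: 7.7
eef_pos: [0.5345, -0.1478, 0.2941]
ee_rot: [3.139, 0.004, -1.584]
force: [1.0, 0.2, -0.4]
width: 0.0624
t: 8.9
eef_pos: [0.5623, 0.2846, 0.2946]
ee_rot: [-2.779, 0.015, -1.574]
force: [-0.5, -0.2, -1.2]
width: 0.0626
[0.56233789 0.28457295 0.2945929 ] [ 0.35494788  0.01279094 -0.93479858] [ 0.95046995  0.03771428 -0.39148336  0.35466817 -0.94457241  0.43401573]
```

```bash
python3 -m jog '[[3,-12,-14,-0.03,0.014,0],[3,-12,-14,0,0,0],[0,0,0,0,0,0],[0,0,0,0,0,0]]'
python3 - <<'E'
from station import eyes,status
from h import *
from scipy.spatial.transform import Rotation as Ro
s=status.get_state();p=s["eef_pos"];d=Ro.from_euler("xyz",s["ee_rot"]).as_matrix()[:,2];print(p,d)
tip=np.array([.601,.259,.161]);pd=np.array([.342,-.015,-.94])
out=[]
for n,(x,y) in {"scene":(330,60),"top":(75,110)}.items():
    im=cv2.resize(eyes.grab_frame(n)[y:y+150,x:x+130],None,fx=3,fy=3,interpolation=cv2.INTER_CUBIC)
    P=lambda X:tuple(int(v) for v in (proj(n,X)-[x,y]+.5)*3)
    cv2.line(im,P(tip),P(tip+.15*pd),(0,255,0),1)
    cv2.line(im,P(p-d*.053),P(p+d*.062),(0,0,255),1); cv2.circle(im,P(p+d*.062),3,(255,0,0),-1)
    out.append(im)
cv2.imwrite("pics/p1.png",np.hstack(out))
E
```

```text
t: 9.3
eef_pos: [0.5677, 0.2565, 0.2632]
ee_rot: [-2.797, -0.021, -1.574]
force: [0.2, 0.3, -0.5]
width: 0.0626
[0.56771175 0.25651015 0.26324715] [ 0.33746856 -0.02109476 -0.94110041]
```

View pics/p1.png

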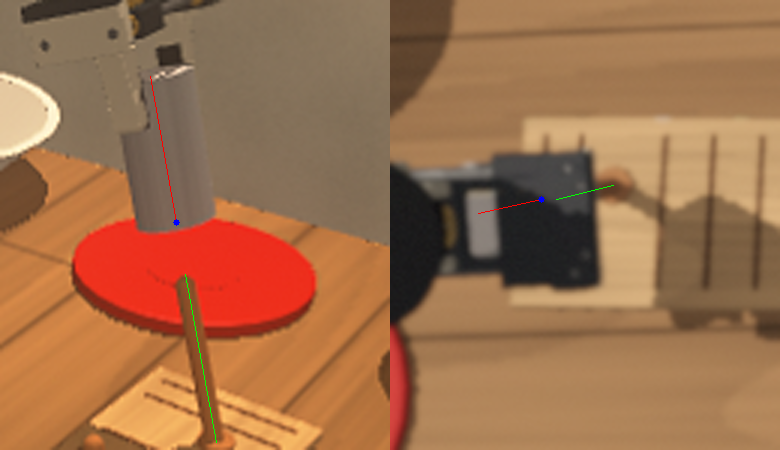

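The tumbler is held aligned above the peg. The projected mouth centre at (176,222) sits over the tip at (185,277), along the peg's line. Now I'll lower it along the peg axis.

```bash
python3 -m jog '[[3,2,-12,0,0,0],[4,1,-12,0,0,0],[4,0,-12,0,0,0],[4,0,-12,0,0,0],[4,0,-12,0,0,0],[4,0,-12,0,0,0],[0,0,0,0,0,0]]' && python3 -m jog '[[4,0,-12,0,0,0],[4,0,-12,0,0,0],[4,0,-12,0,0,0],[3,0,-8,0,0,0],[0,0,0,0,0,0]]'
```

```text
t: 10.1
eef_pos: [0.5921, 0.2608, 0.1847]
ee_rot: [-2.798, -0.02, -1.573]
force: [-0.5, 0.2, -2.3]
width: 0.0625
t: 10.6
eef_pos: [0.6082, 0.2618, 0.139]
ee_rot: [-2.798, -0.02, -1.572]
force: [-0.0, 0.2, -0.7]
width: 0.0624
```

```bash
python3 -m jog '[[2,-1,-5,0,0,0],[2,-1,-5,0,0,0],[1,-1,-4,0,0,0],[0,0,0,0,0,0]]' && for i in 1; do python3 -m jog '[[1,0,-3,0,0,0],[0,0,0,0,0,0]]'; done; python3 -m jog '[[1,0,-2,0,0,0],[0,0,0,0,0,0]]'
```

```text
t: 11.0
eef_pos: [0.6141, 0.2593, 0.1255]
ee_rot: [-2.796, -0.019, -1.571]
force: [-0.3, -0.5, -0.4]
width: 0.0625
t: 11.2
eef_pos: [0.6152, 0.2594, 0.1227]
ee_rot: [-2.795, -0.019, -1.571]
force: [0.9, 0.2, -1.5]
width: 0.0623
t: 11.4
eef_pos: [0.6165, 0.2596, 0.1208]
ee_rot: [-2.795, -0.018, -1.571]
force: [-0.6, -0.5, -2.0]
width: 0.0627
```

```bash
for i in 1; do python3 -m jog '[[1,0,-2,0,0,0],[0,0,0,0,0,0]]';python3 -m jog '[[1,0,-2,0,0,0],[0,0,0,0,0,0]]'; python3 -m jog '[[0,0,-2,0,0,0],[0,0,0,0,0,0]]'; done
```

```text
t: 11.6
eef_pos: [0.6176, 0.2597, 0.1189]
ee_rot: [-2.795, -0.018, -1.571]
force: [-0.0, 0.5, -1.7]
width: 0.0626
t: 11.8
eef_pos: [0.6187, 0.2598, 0.1168]
ee_rot: [-2.795, -0.018, -1.571]
force: [-0.2, -0.2, -1.2]
width: 0.0623
t: 12.0
eef_pos: [0.6187, 0.2597, 0.1145]
ee_rot: [-2.795, -0.018, -1.571]
force: [-0.6, 0.7, -1.4]
width: 0.0626
```

```bash
python3 -m jog '[[0,0,-2,0,0,0],[0,0,0,0,0,0]]';python3 -m jog '[[1,0,-2,0,0,0],[0,0,0,0,0,0]]'; python3 -m jog '[[0,0,-1,0,0,0],[0,0,0,0,0,0]]'
```

```text
t: 12.2
eef_pos: [0.6191, 0.26, 0.1131]
ee_rot: [-2.794, -0.018, -1.57]
force: [-1.2, -0.2, 0.7]
width: 0.0625
t: 12.4
eef_pos: [0.6196, 0.26, 0.1131]
ee_rot: [-2.792, -0.017, -1.57]
force: [-2.0, 0.3, -0.6]
width: 0.0625
t: 12.6
eef_pos: [0.6198, 0.2601, 0.1133]
ee_rot: [-2.791, -0.017, -1.57]
force: [-1.8, -0.8, 0.8]
width: 0.0627
```

```bash
python3 -m jog '[[0,0,-4,0,0,0],[0,0,0,0,0,0]]'
python3 - <<'E'
from station import eyes
import cv2,numpy as np
s=eyes.grab_frame("scene")[60:210,330:460];t=eyes.grab_frame("top")[110:260,75:205]
cv2.imwrite("pics/p2.png",cv2.resize(np.hstack([s,t]),None,fx=3,fy=3,interpolation=cv2.INTER_CUBIC))
E
```

```text
t: 12.8
eef_pos: [0.6208, 0.2606, 0.1129]
ee_rot: [-2.786, -0.015, -1.57]
force: [-1.1, 1.0, -1.2]
width: 0.0624
```

View pics/p2.png

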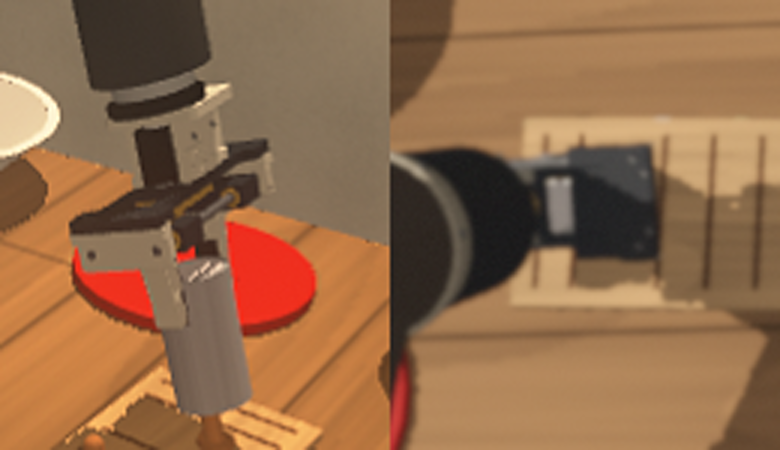

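The tumbler is over the peg (mouth near (215,410), the peg's foot just below). Descent stopped at TCP z=0.113 (0.114 predicted) despite further commands, so the tip is against the inside of the bottom. I'll let go, then withdraw along the axis.

```bash
python3 -m jog '[[0,0,0,0,0,0],[0,0,0,0,0,0],[0,0,0,0,0,0],[0,0,0,0,0,0],[0,0,0,0,0,0],[0,0,0,0,0,0],[0,0,0,0,0,0]]' 1 && python3 -m jog '[[-2,0,6,0,0,0],[-4,0,12,0,0,0],[-6,0,16,0,0,0],[-8,0,20,0,0,0],[-10,0,30,0,0,0],[-14,0,40,0,0,0],[-14,0,40,0,0,0],[-14,0,40,0,0,0],[-40,20,0,0,0,0],[-40,20,0,0,0,0],[0,0,0,0,0,0],[0,0,0,0,0,0]]'
python3 - <<'E'
from station import eyes
import cv2,numpy as np
s=eyes.grab_frame("scene");t=eyes.grab_frame("top")
cv2.imwrite("pics/p3.png",np.hstack([cv2.resize(s,(520,390)),cv2.resize(t[110:260,75:175],(260,390))]))
cv2.imwrite("pics/p3s.png",s)
E
```

```text
t: 13.6
eef_pos: [0.6213, 0.2611, 0.1112]
ee_rot: [-2.788, -0.015, -1.57]
force: [-0.1, -0.8, -0.3]
width: 0.0878
t: 14.8
eef_pos: [0.4594, 0.301, 0.3277]
ee_rot: [-2.792, -0.008, -1.567]
force: [0.3, -0.2, 0.6]
width: 0.0877
```

View pics/p3.png

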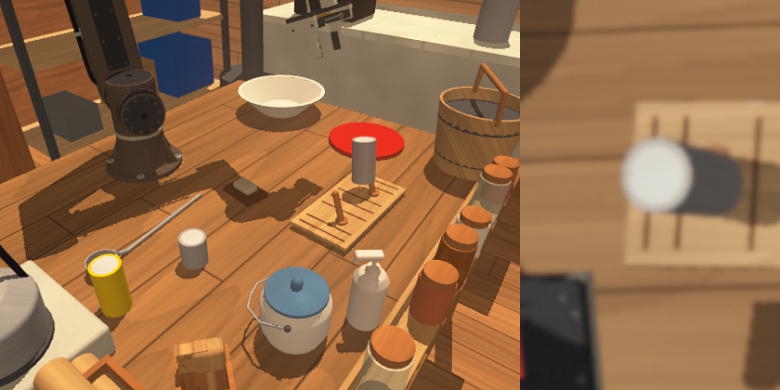

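The tumbler hangs mouth-down on the long peg (top near (364,140)), clear of the gripper, and the cup and yellow tumbler are in place. I'll check that it's still, then hand in.

```bash
python3 -m jog '[[0,0,0,0,0,0],[0,0,0,0,0,0],[0,0,0,0,0,0],[0,0,0,0,0,0],[0,0,0,0,0,0],[0,0,0,0,0,0],[0,0,0,0,0,0],[0,0,0,0,0,0]]'
python3 - <<'E'
from station import eyes,workorder
import cv2
a=cv2.imread("pics/p3s.png");b=eyes.grab_frame("scene")
d=cv2.absdiff(a,b).max(2)[130:240,310:450];print("changed px",(d>25).sum())
if (d>25).sum()<15: print(workorder.job_done())
E
```

```text
t: 15.7
eef_pos: [0.4628, 0.2974, 0.3254]
ee_rot: [-2.794, -0.012, -1.576]
force: [1.1, 0.0, -0.0]
width: 0.0878
changed px 191
```

```bash
python3 - <<'E'
from station import eyes
import cv2,numpy as np
cv2.imwrite("pics/q1.png",eyes.grab_frame("scene"))
cv2.imwrite("pics/q1t.png",eyes.grab_frame("top"))
E
python3 -m jog '[[0,0,0,0,0,0],[0,0,0,0,0,0],[0,0,0,0,0,0],[0,0,0,0,0,0],[0,0,0,0,0,0]]'
python3 - <<'E'
from station import eyes
import cv2,numpy as np
a=cv2.imread("pics/p3s.png");b=cv2.imread("pics/q1.png");c=eyes.grab_frame("scene");bt=cv2.imread("pics/q1t.png");ct=eyes.grab_frame("top")
for n,x,y,r in(("p3-q1",a,b,(130,240,310,450)),("q1-now",b,c,(130,240,310,450)),("top q1-now",bt,ct,(130,230,100,260))):
    d=cv2.absdiff(x,y).max(2)[r[0]:r[1],r[2]:r[3]]>25; v,u=np.nonzero(d); print(n,d.sum(),(u.min()+r[2],u.max()+r[2],v.min()+r[0],v.max()+r[0]) if d.any() else "")
f=lambda i:cv2.resize(i[130:240,340:450],None,fx=3.5,fy=3.5,interpolation=cv2.INTER_CUBIC)
cv2.imwrite("pics/q2.png",np.hstack([f(a),f(c)]))
E
```

```text
t: 16.35
eef_pos: [0.4627, 0.2976, 0.3256]
ee_rot: [-2.794, -0.012, -1.575]
force: [0.5, 0.3, -0.1]
width: 0.0875
p3-q1 191 (np.int64(310), np.int64(349), np.int64(191), np.int64(237))
q1-now 11 (np.int64(316), np.int64(333), np.int64(193), np.int64(232))
top q1-now 0
```

View pics/q2.png

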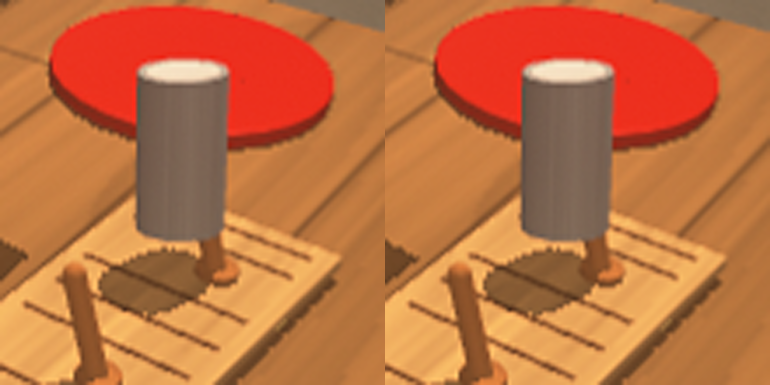

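The two frames show the tumbler in the same place. The changed pixels (columns 310–349) lie left of the tumbler and come from the arm's shadow, so it hangs still.

```bash
python3 -c "from station import workorder; print(workorder.job_done())"
```

```text
the job is handed in; nothing more can be done
None
```

I hung the steel tumbler mouth-down on the long leaning peg and handed the job in at about 16.4 s of the 42 s allowed. I gripped it near its closed end, tilted it to match the peg and lowered it until the descent stalled at TCP z 0.113 m (0.114 m predicted). Then I let go and backed the gripper clear.

**Last checks:**
- **Hanging still:** zoomed views about 1.5 s apart show the tumbler in the same place. My first stillness check failed with 191 changed pixels. Those all lay left of the tumbler, in the arm's shadow. A repeat gave 11 in the scene view and none in the top view.
- **Bystanders:** the small cup and the yellow tumbler looked undisturbed in the wide view after release; I did not measure them again.
- **Tip contact:** this rests on the stalled descent and the position match. The force change was only about 2 N, close to the sensor's noise.
- **Fingertip disagreement:** in the pictures the fingertips appear about 19 mm behind the reported TCP. I allowed for this when choosing the grasp height.

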